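Build the power-cut kit tower

ROBOT

A 6-joint arm with a two-finger parallel gripper is mounted at the origin on the work surface. World frame = base frame: x ahead of the robot, y to its left, z up, the work surface at z = 0. Lengths are in m, angles in rad, forces in N, time in s.
With the tool pointing down it reaches from about 0.325 to 0.9 m from the base axis. Payload 6.1 kg.
Tool frame: the origin (TCP) lies midway between the tips of the shut fingers; the grasp point (between the pads) lies 19 mm behind it; z points along the fingers, y is the line along which they close (so a half turn about z gives the same grasp; the last joint's range is limited). The gripper opens to 85 mm and grips with 20 to 120 N. Pads are 22 mm wide; open, the fingers measure 114 mm over their backs; the gripper's body (76 mm by 85 mm) begins 54 mm behind the grasp point. The pads swing forward as they close: fully open they stand 13 mm farther back than shut.
Start: joints at [1.064, 0.22, 1.526, -0, 1.395, -0.126], TCP at [0.232, 0.58, 0.231] pointing down, gripper open.
Joint ranges: [-2.98, 2.98], [-0.91, 2.08], [0.09, 2.57], [-1.24, 4.39], [0.2, 2.65], [-2.68, 2.68]. Speed limits (rad/s): [2.57, 2.57, 3.01, 3.14, 3.14, 3.14].

INTERFACE

Orientations are given as [roll, pitch, yaw] about the fixed x, y, z axes, in that order (R = Rz(yaw) Ry(pitch) Rx(roll)).
In Python, from plant import movep, move_l, set_joints, gripper_to, hold, inverse_kinematics, observe, get_image, get_calibration, Unreachable, job_done gives the robot as it stands. Calls block until the motion is done:
- movep(position, orientation): joint-space move of the TCP to a pose.
- move_l(position, feed=0.15, rotation=None, max_force=None): straight line of the TCP; rotation=None keeps the orientation; feed is the mean speed in m/s. With max_force (N) it stops when the force on the tool has changed by that much, and returns True; else False.
- set_joints(angles): joint-space move.
- gripper_to(opening, f_grip=None): finger opening in m; f_grip is the grip in N (None keeps the last); returns when the fingers have stopped.
- hold(seconds).
- inverse_kinematics(position, orientation): joint angles nearest the present ones, or None.
- observe(): the state.
- get_image(name): name is "scene" or "top"; returns (picture, depth): 480x640x3 uint8, red, green, blue; 480x640 float32, m along the optical axis (not along the pixel's ray), 0 where there is no reading.
- get_calibration(name): a dict with "intrinsics" (3x3 intrinsics, pixels), "dist_coeffs" ([k1, k2, p1, p2, k3] as OpenCV has them; the pictures are not rectified), "world_from_camera" (4x4, takes a point from camera to world coordinates). Camera axes: x right, y down, z forward; pixel columns grow to the right and rows downward; lengths in m; the calibration is good to about 2 mm. A picture is of the moment at which its call begins. get_calibration takes no time and is no camera call.
A pose or a line that the arm cannot do raises Unreachable and nothing moves.
- job_done(): hands the job in; it is judged then, once.
The state is a dict: "time_s": time; "q": joint angles; "joint_velocities": joint speeds; "joint_torque": joint torques, N m; "eef_pos": TCP position; "tcp_rot": TCP orientation; "ft_force": force on the tool from outside, world axes, zero at the start; "torque": the same for the moment, N m; "opening": finger opening in m; "grasp_force": force on a finger pad.
Only numpy, scipy, OpenCV 4.12 (cv2) and the standard library are available. Lean on these libraries where they do the work, as an engineer would, in place of code of your own. Each camera call takes 0.05 s, during which the arm holds its last target. There are 200 camera calls.

TASK

Build the power-cut kit tower on the sorting mat, from the bottom up: first the larger cell box in the middle of the mat, next the smaller cell box centred on its lid, both with their long sides along the mat's long side, then the flashlight stand, well upwards, centred on the smaller box. Only then snap the flashlight out of its sprung clip and stand it upright, head up, fully down in the well of the stand. Leave the bulb vial, the single D cell, the 9 V block and the green tub where they stand.

Things in the scene. Friction and masses are not known exactly. Their poses are not given: they have to be found in the camera images.
- mat: sorting mat, fixed flat on the shelf: hard mid-grey silicone rectangle 150 x 110 mm, 4 mm thick. Origin: centre of its underside (its upper face is 4 mm higher); x along its long side, z up
- large_box: larger cell box, loose: closed rigid box 105 (x) x 66 (y) x 38 mm high (z), white plastic below, flat clear lid above, three D cells seen inside; about 0.4 kg. Origin: centre of its underside; x along its long side, z up. Grip it across its 66 mm width. It stands on the shelf at the start
- small_box: smaller cell box, loose: like the larger one but 84 (x) x 56 (y) x 30 mm high (z), three C cells seen inside; about 0.2 kg. Origin: centre of its underside; x along its long side, z up. Grip it across its 56 mm width. It stands on the shelf at the start
- stand: flashlight stand, loose: grey plastic block 52 x 52 mm, 30 mm high, with a round well of 36 mm diameter in the middle of its top, 18 mm deep (well floor 12 mm above the underside), open upwards; about 0.09 kg. Origin: centre of its underside; x and y along its sides, z up. It stands on the shelf at the start
- flashlight: aluminium flashlight, loose, 120 mm long, 0.13 kg. Origin: centre of its flat tail; z along it to the head. Tail cap 28 mm diameter (z 0 to 30), barrel 24 mm (30 to 76), head 34 mm (straight from z 86 to 118), free all round. It starts upright, head up, in the clip: axis over the clip's origin, tail on the clip's base plate, 6 mm above the shelf
- clip: fixed stand with a sprung C-clip (two white jaws) opening to its own -x, roughly to the robot. Origin: underside, on the flashlight's axis; z up. Base 6 mm thick; post behind (+x 18 to 30 mm), top 78 mm up; jaws 57 to 75 mm up. Pulled level to -x (about 6 N) the flashlight snaps out, free after 35 mm; drawn upwards, its tail cap catches under the jaws after 20 mm
- vial: bystander, loose: halogen capsule bulb in an upright glass vial with white cap, 29 mm diameter, 57 mm tall. Origin: centre of its underside
- d_cell: bystander, loose: a single D cell standing upright, 33 mm diameter, 61 mm tall. Origin: centre of its underside
- block_cell: bystander, loose: 9 V block lying flat, 48 (x) x 26 (y) x 17.5 mm high. Origin: centre of its underside
- tub: bystander, loose: green open collection tub, 120 x 120 mm, 75 mm tall, empty. Origin: centre of its underside

How it is judged:
On the way, in this order (a step that is already met when the one before it is completed fails the run):
1. the larger box stands on the mat (horizontal distance between large_box and mat below 0.015 m and z of large_box in the frame of mat below 0.008 m and angle between the x axis of large_box and the x axis of mat, either way round below 0.2 rad and angle between large_box's own z axis and vertical below 0.1 rad), for 0.2 s.
2. the smaller box stands on the larger one (horizontal distance between small_box and large_box below 0.012 m and z of small_box in the frame of large_box between 0.034 and 0.042 m and angle between the x axis of small_box and the x axis of mat, either way round below 0.2 rad and angle between small_box's own z axis and vertical below 0.1 rad), for 0.2 s.
3. the stand stands on the smaller box (horizontal distance between stand and small_box below 0.012 m and z of stand in the frame of small_box between 0.026 and 0.034 m and angle between stand's own z axis and vertical below 0.1 rad), for 0.2 s.
4. the flashlight is taken out of its clip (horizontal distance between flashlight and clip above 0.04 m), for 0.05 s.
5. the flashlight stands in the well (horizontal distance between flashlight and stand below 0.008 m and z of flashlight in the frame of stand between 0.009 and 0.016 m and angle between flashlight's own z axis and vertical below 0.1 rad), for 0.2 s.
At the end, for the whole second after the job is handed in: Larger box flat on the mat, within 15 mm of centre; smaller box flat on it, within 12 mm; long sides within 0.2 rad of the mat's; stand flat on top, well up, within 12 mm; flashlight upright (0.1 rad), head up, in the well, tail within 4 mm of its floor. All released and at rest (all of step 1 and all of step 2 and all of step 3 and all of step 5 and linear speed of each of large_box, small_box, stand, flashlight below 0.02 m/s); the robot touches nothing.
It fails at once if the bulb vial is moved more than 20 mm or tipped (distance of vial from where it was at the start of the episode above 0.02 m or angle between vial's own z axis and vertical above 0.4 rad).
It fails at once if the D cell is moved more than 20 mm or tipped (distance of d_cell from where it was at the start of the episode above 0.02 m or angle between d_cell's own z axis and vertical above 0.4 rad).
It fails at once if the 9 V block is moved more than 20 mm (distance of block_cell from where it was at the start of the episode above 0.02 m).
It fails at once if the green tub is moved more than 20 mm (distance of tub from where it was at the start of the episode above 0.02 m).
It also fails if it takes over 120 s, if anything falls off the work surface, if the arm or the gripper's body presses on something with over 40 N, if the wrist force passes 120 N, or if a joint passes its speed limit or range.

## Working session

There is one attempt and no reset: what is moved stays moved. The work goes in short steps, each a Python script; the robot and the scene stay as the last script left them, time stands still between calls to the robot, and variables do not carry over. Pictures are saved under pics/ and viewed, at most 14 in all, crops included, and the job is handed in when it is done.

```bash
ls; mkdir -p pics
python3 - <<'E'
from plant import *
import cv2,numpy as np
for n in("top","scene"):
    p,d=get_image(n);cv2.imwrite(f"pics/{n}0.png",p[:,:,::-1]);np.save(f"pics/{n}0.npy",d)
    c=get_calibration(n);print(n,c)
print(observe())
E
```

```text
pics
top {'intrinsics': array([[478.42820188,   0.        , 323.46013538],
       [  0.        , 478.42820188, 237.58769226],
       [  0.        ,   0.        ,   1.        ]]), 'dist_coeffs': array([-0.0729572,  0.       ,  0.       ,  0.       ,  0.       ]), 'world_from_camera': array([[-0.02894156, -0.99716273,  0.06949016,  0.50199837],
       [-0.99952303,  0.02961927,  0.00874189,  0.0029855 ],
       [-0.01077533, -0.06920401, -0.99754433,  0.79313919],
       [ 0.        ,  0.        ,  0.        ,  1.        ]])}
scene {'intrinsics': array([[521.06036982,   0.        , 328.85615901],
       [  0.        , 521.06036982, 240.21670855],
       [  0.        ,   0.        ,   1.        ]]), 'dist_coeffs': array([-0.09268411,  0.        ,  0.        ,  0.        ,  0.        ]), 'world_from_camera': array([[-0.76180154,  0.34405929, -0.54889127,  0.97187573],
       [ 0.64778293,  0.39677   , -0.65034671,  0.51211365],
       [-0.00597424, -0.85099752, -0.52513573,  0.46081255],
       [ 0.        ,  0.        ,  0.        ,  1.        ]])}
{'time_s': 0.1, 'q': array([ 1.06389031e+00,  2.21160368e-01,  1.52752528e+00, -3.30065515e-05,
        1.39469235e+00, -1.26082944e-01]), 'joint_velocities': array([ 0.00041267, -0.00365098, -0.00275595,  0.00023664, -0.00065033,
       -0.00072276]), 'joint_torque': array([ 1.40018656e-03, -4.98239779e+01, -3.90547907e+01, -5.45664847e-08,
        5.60164248e-03,  2.29779920e-05]), 'eef_pos': array([0.23203418, 0.57973202, 0.23028539]), 'tcp_rot': array([-3.13981740e+00, -1.92277293e-04,  2.76077522e+00]), 'ft_force': array([-0.39315962, -0.19275549, -0.0782755 ]), 'torque': array([ 0.05017427, -0.03453428,  0.04869235]), 'grasp_force': 0.0, 'opening': 0.08519475036029657}
```

View pics/top0.png

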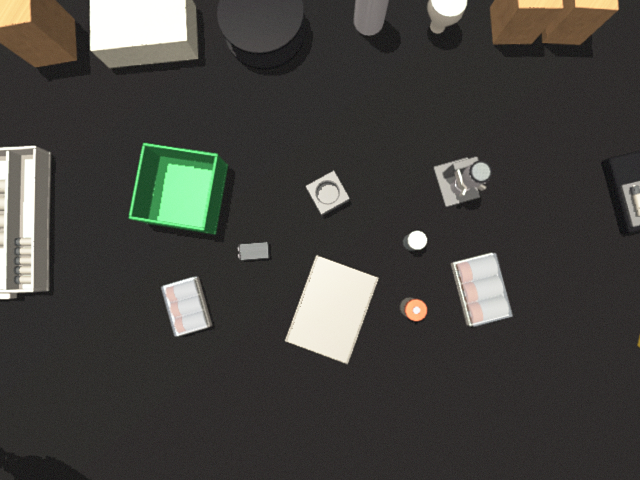

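View pics/scene0.png

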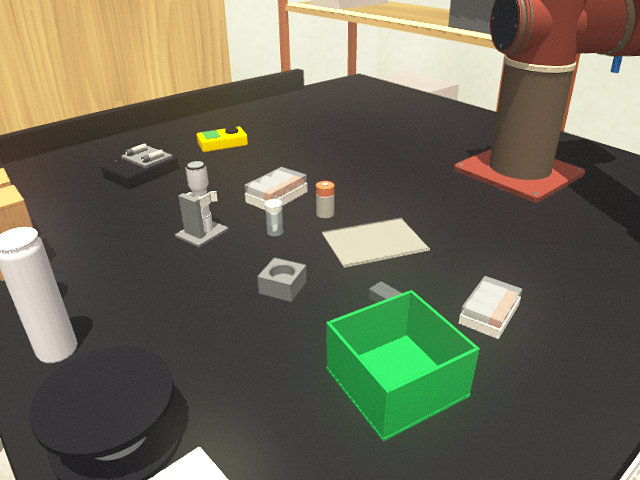

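The top view shows the mat at about (332,310), the large box at (482,290), the small box at (186,306) and the stand at (327,193). The clip and flashlight are at about (460,182), the vial at (416,240), the D cell at (416,310), the 9 V block at (254,252) and the tub at (180,190). The scene view confirms everything is upright.

```bash
cat > h.py <<'E'
from plant import *
import cv2,numpy as np
def cloud(n,d):
    c=get_calibration(n);h,w=d.shape
    uv=np.stack(np.meshgrid(np.arange(w),np.arange(h)),-1).reshape(-1,1,2).astype(np.float32)
    r=cv2.undistortPoints(uv,c["intrinsics"],c["dist_coeffs"]).reshape(h,w,2)
    P=np.dstack([r[...,0]*d,r[...,1]*d,d]);T=c["world_from_camera"]
    W=P@T[:3,:3].T+T[:3,3];W[d==0]=np.nan;return W
def cast(n,px,z):
    c=get_calibration(n);T=c["world_from_camera"]
    r=cv2.undistortPoints(np.float32(px).reshape(-1,1,2),c["intrinsics"],c["dist_coeffs"]).reshape(-1,2)
    v=np.c_[r,np.ones(len(r))]@T[:3,:3].T
    return (T[:3,3]+v*((z-T[2,3])/v[:,2])[:,None])[:,:2]
def rect(xy):
    (cx,cy),(w,h),a=cv2.minAreaRect(np.float32(xy)*1000)
    if w<h: w,h,a=h,w,a+90
    return np.round([cx,cy,w,h,(a+90)%180-90],1)   # mm, deg (long side)
E
cat > m.py <<'E'
from h import *
d=np.load("pics/top0.npy");im=cv2.imread("pics/top0.png");W=cloud("top",d)
hsv=cv2.cvtColor(im,cv2.COLOR_BGR2HSV)
R=dict(mat=(280,250,385,370,.004),large=(445,245,520,335,.038),small=(155,270,220,345,.030),stand=(300,165,355,220,.030),block=(232,235,275,268,.0175),vial=(402,226,430,256,.057),dc=(402,296,430,325,.061),head=(468,158,494,186,.126),clip=(430,150,495,210,.006),tub=(125,140,230,240,.075))
for k,(a,b,c,e,z) in R.items():
    w=W[b:e,a:c].reshape(-1,3);v=hsv[b:e,a:c,2].reshape(-1)
    zz=w[:,2];m=np.abs(zz-z)<.004
    if z<.01: m&=v>90
    print(k,"zpct",np.round(np.nanpercentile(zz,[5,50,75,90,97,99.9])*1000,1),m.sum(),rect(w[m][:,:2]) if m.sum()>5 else "")
    # colour-mask contour cast on the top plane
    mk=(hsv[b:e,a:c,2]>75).astype(np.uint8)
    ct=max(cv2.findContours(mk,0,1)[0],key=cv2.contourArea).reshape(-1,2)+[a,b]
    print("   img",rect(cast("top",ct,z)))
E
python3 m.py
```

```text
mat zpct [-2.3  1.3  3.4  4.5  5.5  7.4] 6126 [ 4.392e+02  4.000e-01  1.517e+02  1.112e+02 -2.170e+01]
   img [ 4.393e+02  2.000e-01  1.519e+02  1.116e+02 -2.170e+01]
large zpct [-2.4  1.3 36.9 38.2 39.1 40.8] 2700 [ 465.6 -242.2  105.    66.7   12.9]
   img [ 465.6 -237.1  107.6   76.1   12.5]
small zpct [-2.3  0.9 28.8 30.3 31.3 32.8] 1799 [451.4 236.6  83.1  57.6  15.2]
   img [452.4 233.2  85.9  64.4  14.9]
stand zpct [-2.4  0.6 13.4 29.5 30.9 33.2] 658 [629.2   1.5  52.5  52.2  27.4]
   img [628.5   1.7  54.8  54.6  27.3]
block zpct [-2.3  0.5 16.2 17.7 18.7 20.3] 476 [538.2 125.6  49.8  26.  -87.1]
   img [538.  126.3  50.6  26.1 -86.9]
vial zpct [-2.3  1.  55.3 56.9 58.  59.6] 274 [ 546.2 -135.2   28.    26.7   88.3]
   img [ 546.2 -131.7   37.3   29.4   88.3]
dc zpct [-2.3 29.6 58.4 59.8 60.9 62.3] 309 [ 438.2 -127.8   30.5   29.7   -1. ]
   img [ 440.  -125.9   38.2   36.3   87.9]
head zpct [ -1.7 124.2 125.8 126.7 127.6 128.9] 427 [ 635.9 -216.9   32.8   32.4  -44.2]
   img [ 635.7 -214.6   39.3   31.6   -3.2]
clip zpct [ -2.3   3.   59.1 123.8 126.3 128.5] 737 [ 646.6 -222.7   77.6   70.   -75.8]
   img [ 648.  -229.2   92.1   71.8  -75.6]
tub zpct [-1.9  3.5 26.  66.3 74.6 77.2] 849 [639.2 238.8 122.7 120.2  79. ]
   img [636.2 230.2 139.1 123.9  79.1]
```

```bash
cat > c.py <<'E'
from h import *
d=np.load("pics/top0.npy");im=cv2.imread("pics/top0.png");W=cloud("top",d)
w=W[140:225,420:510].reshape(-1,3)
for lo,hi in((.052,.07),(.07,.083),(.003,.0095),(.12,.13)):
    p=w[(w[:,2]>lo)&(w[:,2]<hi)]; print(lo,len(p),np.round(p[:,:2].mean(0)*1000,1),rect(p[:,:2]))
w2=cloud("scene",np.load("pics/scene0.npy"))[155:250,170:235].reshape(-1,3)
for lo,hi in((.055,.077),(.003,.01),(.095,.122)):
    p=w2[(w2[:,2]>lo)&(w2[:,2]<hi)&(np.hypot(w2[:,0]-.64,w2[:,1]+.22)<.07)]; print("sc",lo,len(p),np.round(p.mean(0)*1000,1),rect(p[:,:2]))
s=cv2.imread("pics/scene0.png")[150:255,165:240]
t=im[145:215,425:505]
a=cv2.resize(s,None,fx=5,fy=5,interpolation=2);b=cv2.resize(t,None,fx=4.9,fy=4.9,interpolation=2)
o=np.zeros((max(a.shape[0],b.shape[0]),a.shape[1]+b.shape[1],3),np.uint8);o[:a.shape[0],:a.shape[1]]=a;o[:b.shape[0],a.shape[1]:]=b
cv2.imwrite("pics/clip.png",o);print(o.shape)
E
python3 c.py
```

```text
0.052 133 [ 636.6 -205.3] [ 639.3 -214.9   52.2   37.8   16.9]
0.07 287 [ 648.4 -207.7] [ 640.9 -215.1   50.2   40.1   14. ]
0.003 762 [ 635.9 -207.5] [ 640.5 -235.6  140.3  137.1   87.8]
0.12 439 [ 635.5 -216. ] [ 635.9 -216.9   32.8   32.4  -44.2]
sc 0.055 460 [ 647.  -207.1   67.6] [ 641.8 -217.3   52.3   40.8   16.3]
sc 0.003 523 [ 647.4 -205.3    6.8] [ 639.5 -221.   114.5  111.8   64.3]
sc 0.095 311 [ 641.2 -207.6  108.4] [ 640.7 -209.1   32.5   17.   -25.5]
(525, 767, 3)
```

View pics/clip.png

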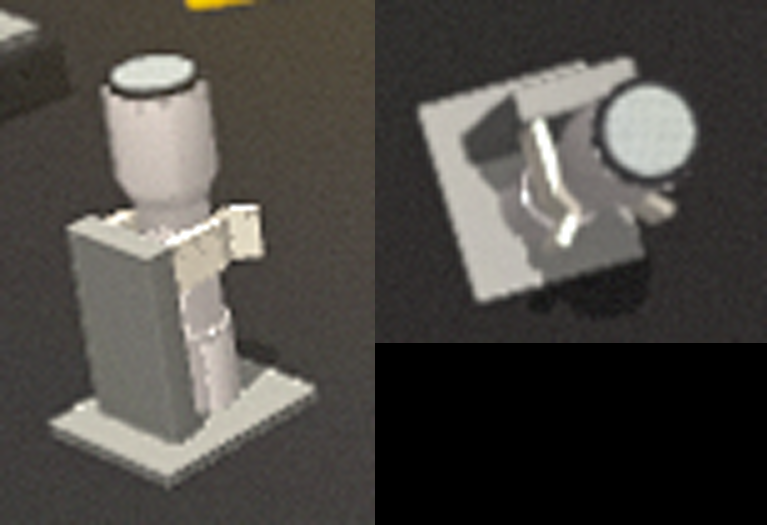

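The crops show the post at the +x side and the white jaws opening towards the robot and slightly to the right. That gives a clip yaw of about 14.5°. Next is the large box.

```bash
cat > a.py <<'E'
from h import *
def pose(yawdeg): return [np.pi,0,np.deg2rad(yawdeg)]
def best(p,yawdeg):
    c=[(abs(q[5]),y) for y in (yawdeg-180,yawdeg,yawdeg+180) if (q:=inverse_kinematics(p,pose(y))) is not None]
    return pose(min(c)[1])
def pick(x,y,yaw,z,f,up=.2):
    o=best([x,y,up],yaw); movep([x,y,up],o); move_l([x,y,z],.12)
    gripper_to(0,f); s=observe(); print("grip",s["opening"],s["grasp_force"],s["eef_pos"])
    move_l([x,y,up],.12); s=observe(); print("lift",s["opening"],s["grasp_force"],s["ft_force"])
def place(x,y,yaw,z,rel,up=.2):
    movep([x,y,up],best([x,y,up],yaw)); move_l([x,y,z+.015],.12)
    hit=move_l([x,y,z-.003],.03,max_force=5); s=observe();print("down",hit,s["eef_pos"],s["tcp_rot"])
    gripper_to(rel); move_l([x,y,up],.15); print("t",observe()["time_s"])
def look(tag,xy,r,z,tol=.005):
    p,d=get_image("top");cv2.imwrite(f"pics/{tag}.png",p[:,:,::-1]);w=cloud("top",d).reshape(-1,3)
    m=(np.hypot(w[:,0]-xy[0],w[:,1]-xy[1])<r)&(abs(w[:,2]-z)<tol)
    print(tag,m.sum(),rect(w[m][:,:2]),"z",np.median(w[m][:,2]))
    p,d=get_image("scene");cv2.imwrite(f"pics/{tag}_s.png",p[:,:,::-1])
E
python3 - <<'E'
from a import *
pick(.4656,-.2422,12.9,.004,50)
place(.4392,.0003,-21.7,.008,.083)
movep([.4514,.2366,.2],best([.4514,.2366,.2],15.2))
look("L",(.439,0),.09,.042)
E
```

```text
grip 0.06548426998588491 56.97197914123535 [ 0.46619027 -0.24263147  0.00488398]
lift 0.06553510859570805 56.13529443740845 [-0.31531852  0.66322483 -4.29380685]
down True [4.39204303e-01 2.43446760e-04 8.80026994e-03] [-3.14135206e+00 -1.02581716e-04  2.76301798e+00]
t 12.6667
L 2844 [442.1   0.6 105.6  66.3 -21.7] z 0.04140988782609739
```

Run:
```python
from a import *
pick(.4514,.2366,15.2,.004,40)
place(.441,.0004,-21.7,.046,.075)
movep([.6292,.0015,.2],best([.6292,.0015,.2],27.4))
look("S",(.439,0),.09,.072)
pick(.6292,.0015,27.4,.004,30)
place(.441,.0004,-21.7,.076,.072,.25)
movep([.636,-.2169,.25],pose(104.5))
look("T",(.439,0),.06,.102)
```

```text
grip 0.05542894746197331 43.70714843273163 [0.4519454  0.23677819 0.00464148]
lift 0.05528324536808753 43.05121064186096 [-0.24512689 -0.39642624 -2.02409508]
down True [4.40964855e-01 3.93751787e-04 4.64725519e-02] [-3.14157610e+00 -2.03404170e-04  2.76273607e+00]
t 22.15
S 1072 [456.9  -4.4  56.   48.9  68.4] z 0.07133770510763715
grip 0.05126156939327694 32.931665237993 [0.62980838 0.00143973 0.00475474]
lift 0.05141489793455894 32.51011401414871 [ 0.10986603  0.3374842  -1.01529991]
down True [4.41003102e-01 4.00495476e-04 7.64809644e-02] [ 3.14159074e+00 -1.24470243e-04  2.76283360e+00]
t 34.0333
T 844 [443.9   0.6  52.4  52.3 -21.8] z 0.10133602539074232
```

View pics/T_s.png

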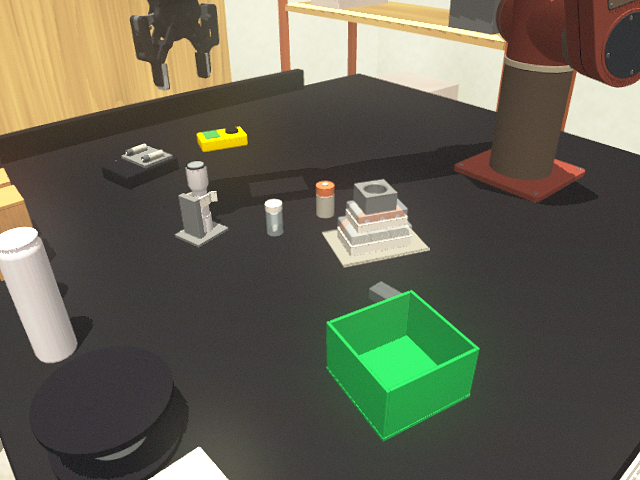

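The tower of three is standing straight and the bystanders are untouched. In the scene view the stand is at (375,195) and the gripper hangs over the flashlight at about (197,165). Next I pull the flashlight out.

Run:
```python
from a import *
x,y,a=.636,-.2169,np.deg2rad(14.5)
move_l([x,y,.091],.1); gripper_to(0,80); s=observe();print(s["opening"],s["grasp_force"],s["eef_pos"],s["ft_force"])
move_l([x,y,.093],.05)
X,Y=x-.065*np.cos(a),y-.065*np.sin(a)
move_l([X,Y,.093],.06);s=observe();print(s["opening"],s["eef_pos"],s["ft_force"])
move_l([X,Y,.26],.12)
p=[.441,.0004,.26]; movep(p,best(p,68.3)); move_l([.441,.0004,.215],.1); print(observe()["tcp_rot"],observe()["eef_pos"])
pic,d=get_image("scene");cv2.imwrite("pics/F.png",pic[90:330,260:500,::-1].repeat(2,0).repeat(2,1))
np.save("pics/F.npy",d);w=cloud("scene",d).reshape(-1,3);near=np.hypot(w[:,0]-.442,w[:,1])<.05
m=near&(abs(w[:,2]-.102)<.004);print("stand",m.sum(),rect(w[m][:,:2]))
for z in np.arange(.115,.215,.01):
    q=w[near&(abs(w[:,2]-z)<.005)];print(round(z,3),len(q),np.round(q[:,:2].mean(0)*1000,1) if len(q) else "")
```

```text
0.03189031338787407 79.73563474137336 [ 0.63629581 -0.21713192  0.09160044] [-0.27156543 -0.02739541  2.7048767 ]
0.0323209677429704 [ 0.5733944  -0.23311678  0.09310437] [-0.15148381  0.67634498 -1.50020256]
[-3.14135326e+00  4.96541091e-05  1.19165704e+00] [4.41234614e-01 1.05538491e-04 2.15099993e-01]
stand 501 [443.9  -2.2  57.   53.5  66.9]
0.115 0 
0.125 0 
0.135 94 [448.3   4.9]
0.145 107 [448.7   5. ]
0.155 121 [448.5   4.8]
0.165 112 [447.    4.2]
0.175 103 [447.7   3.8]
0.185 101 [447.5   3.9]
0.195 109 [447.4   3.9]
0.205 102 [447.6   4.4]
```

View pics/F.png

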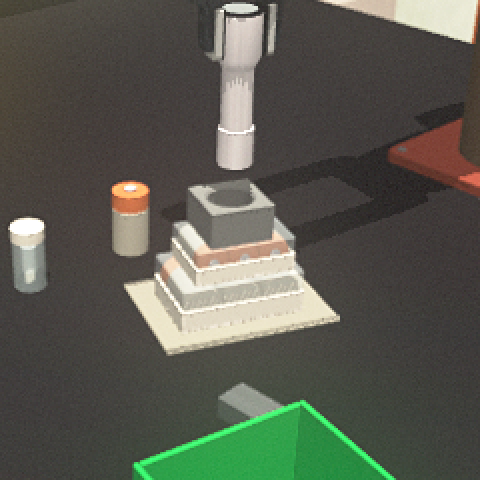

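The flashlight hangs upright over the well. In the crop its tail is at (236,160) and the well at (233,195). The depth says the well is about 2.5 mm further in +x, so I correct for that and lower.

Run:
```python
from a import *
# tail = TCP + 6.. : grasped at TCP .0916 with tail .006 -> floor .084 => TCP .1696
X,Y=.4435,.0007
move_l([X,Y,.215],.05); move_l([X,Y,.180],.08)
h=move_l([X,Y,.1675],.02,max_force=4); s=observe();print(h,s["eef_pos"],s["ft_force"])
pic,d=get_image("scene");cv2.imwrite("pics/G.png",pic[90:330,260:500,::-1].repeat(2,0).repeat(2,1))
```

```text
True [0.44353538 0.00071517 0.16953657] [-0.45620836  0.24940958  4.09906467]
```

View pics/G.png

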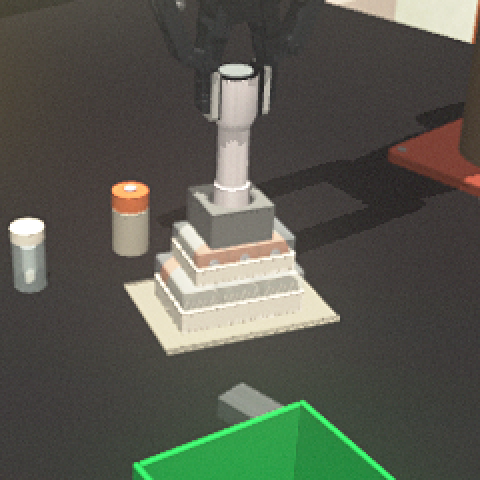

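The contact height is 0.1695, against 0.1696 expected at the well floor. The tail sits in the well at (232,195), so I release and back off.

Run:
```python
from a import *
gripper_to(.06); hold(.3); X,Y=.4435,.0007
move_l([X,Y,.30],.12); p=[.45,-.3,.3]; movep(p,best(p,60)); hold(.5)
look("E",(.442,0),.05,.204); look("E2",(.442,0),.05,.102)
s=cv2.imread("pics/E_s.png")[90:330,260:500];cv2.imwrite("pics/Ec.png",cv2.resize(s,None,fx=2,fy=2)); print(observe()["time_s"])
```

```text
E 598 [443.5   1.2  32.9  32.8  43.5] z 0.20372695958859066
E2 622 [444.    0.7  52.4  52.1 -21.7] z 0.10130717905818548
47.35
```

View pics/Ec.png

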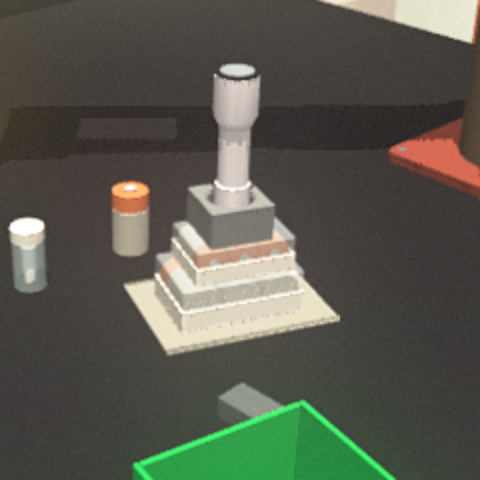

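The flashlight stands free and upright in the well, with its head top at z 0.204 as expected, centred within 1 mm. I hand it in.

```bash
python3 -c "
from plant import *
print(job_done())"
```

```text
the job is handed in; nothing more can be done
None
```

The tower is built with the flashlight upright and fully down in the stand's well, and I handed the job in at about 47 s; the interface returned no verdict.

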